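Move an enamelled plate from firing rack to cooling stand with a spatula

TASK

Slide the spatula under the enamelled copper plate on the firing rack, lift it off, carry it level to the empty cooling stand and set it down without dropping it, centred and square across the stand's two bars. Then lay the spatula back in both cradles of its rest, pointing the way it did at the start. Never touch the plate with the gripper, and leave the vise, jar and hammer alone.

Things in the scene. Friction and masses are not known exactly. Their poses are not given: they have to be found in the camera images.
- plate: square copper plate 84 x 84 x 3 mm, 190 g, with a round blue and white enamel motif on top; lies across the two bars of the firing rack, about centred. Origin: centre of its underside; x and y along its edges, z up
- spatula: cranked spatula, 0.12 kg, lying level in its rest. Wooden handle 18 wide (y), 20 high, 150 mm long (x -80 to 70). A steel neck slopes down to a flat blade 36 wide, 3 thick, x 97 to 190 mm, top 20 and underside 23 mm below the origin. Origin: on the handle's axis, midway between the cradles, the place to grip from above, fingers closing along y. x points along the handle to the blade, z up
- spatula_blade (a point): middle of the top of the spatula's blade, 145 mm ahead of and 20 mm below the spatula's origin; axes as the spatula's
- rack_top (a point): firing rack (fixed): terracotta slab 110 (x) x 104 (y) x 12 mm, two solid white ceramic bars along x, each 22 wide, 110 long, flat top 48 mm above the bench; channel between the bars 56 mm wide, 36 deep, open at both ends. Point: midway between the bars, level with their tops; x along the bars, away from the robot, z up
- stand_top (a point): cooling stand (fixed), empty: dark steel slab 110 (x) x 104 (y) x 8 mm, two flat steel bars along x on thin round legs, each bar 22 wide, 110 long, top 38 mm above the bench; channel between the bars 56 mm wide, 30 deep, open at both ends. Point: midway between the bars, level with their tops; x along the bars, away from the robot, z up
- rest_cradle (a point): spatula rest (fixed): dark wooden base 150 x 60 x 10 mm, two upright U cradles 10 thick, 50 wide at x = -60 and 60 mm, each with a slot 32 mm wide, open above, floor 45 mm and cheeks 59 mm above the bench. Point: midway between the cradles, 55 mm above the bench, where the resting spatula's origin lies; x points the way the blade points, z up
- vise: bystander: round steel ball vise, 100 mm across, 96 mm high, 2 kg. Origin: centre of its underside
- jar: bystander: amber glass jar with black cap, 56 mm across, 70 mm high. Origin: centre of its underside
- hammer: bystander: small hammer 220 mm long lying on the bench. Origin: under its middle, x along its handle towards the head
Things that resemble listed ones, but are neither listed nor needed, are in the scene too. Of the things that look like the part that bears stand_top, the largest one is meant.

How it is judged:
By the outcome, as a careful person would: the job done as asked, in the order asked, and still so for the second after the job is handed in, with the robot touching nothing.
It also fails if it takes over 59 s, if anything falls off the work surface, if the arm or the gripper's body presses on something with over 40 N, if the wrist force passes 120 N, or if a joint passes its speed limit or range.

ROBOT

A 6-joint arm with a two-finger parallel gripper is mounted at the origin on the work surface. World frame = base frame: x ahead of the robot, y to its left, z up, the work surface at z = 0. Lengths are in m, angles in rad, forces in N, time in s.
With the tool pointing down it reaches from about 0.35 to 0.8 m from the base axis. Payload 7.3 kg.
Tool frame: the origin (TCP) lies between the finger pads; the fingertips stand 25 mm ahead of it and the grasp point (between the pads) lies 6 mm ahead of it (r.tip_extent is the distance from the TCP to the fingertips, in m); z points along the fingers, y is the line along which they close (so a half turn about z gives the same grasp; the last joint's range is limited). The gripper opens to 85 mm and grips with 20 to 120 N. Pads are 22 mm wide; open, the fingers measure 114 mm over their backs; the gripper's body (76 mm by 85 mm) begins 54 mm behind the grasp point. The pads swing forward as they close: fully open they stand 13 mm farther back than shut.
Start: joints at [-1.428, 0.342, 1.524, -0, 1.275, -0.146], TCP at [0.15, -0.503, 0.256] pointing down, gripper open.
Joint ranges: [-2.53, 2.53], [-0.77, 2.02], [0.04, 2.7], [-1, 4.14], [0.28, 2.66], [-3.11, 3.11]. Speed limits (rad/s): [2.57, 2.57, 3.14, 3.14, 3.14, 3.14].

INTERFACE

Orientations are given as a unit quaternion [x, y, z, w].
In Python, from workcell import r, command_gripper, optics gives the robot as it stands. The module is installed in compiled form; this text tells all that it offers. Calls block until the motion is done:
- r.reach(position, orientation): joint-space move of the TCP to a pose.
- r.move_straight(position, orientation=None, speed=0.15, max_force=None): straight line of the TCP; orientation=None keeps the orientation; speed is the mean speed in m/s. With max_force (N) it stops when the force on the tool has changed by that much, and returns True; else False.
- r.movej(angles): joint-space move.
- command_gripper(opening, force=None): finger opening in m; force is the grip in N (None keeps the last); returns when the fingers have stopped.
- r.hold(seconds).
- r.solve_ik(position, orientation): joint angles nearest the present ones, or None.
- r.read_state(): the state.
- optics.get_image(name): name is "scene" or "top" or "wrist"; returns (picture, depth): 384x512x3 uint8, red, green, blue; 384x512 float32, m along the optical axis (not along the pixel's ray), 0 where there is no reading.
- optics.camera_model(name): a dict with "K" (3x3 intrinsics, pixels), "R" (3x3) and "t" (3): a world point X has camera coordinates R X + t; the wrist camera has in their place "tool_from_camera" (4x4, takes a point from camera to tool coordinates, whose origin is the TCP and whose axes are the flange's). Camera axes: x right, y down, z forward; pixel columns grow to the right and rows downward; lengths in m; the calibration is good to about 2 mm. A picture is of the moment at which its call begins: read the wrist's pose just before it. camera_model takes no time and is no camera call.
A pose or a line that the arm cannot do raises r.PlanningError and nothing moves.
- r.finish_job(): hands the job in; it is judged then, once.
The state is a dict: "time_s": time; "joint_positions": joint angles; "dq": joint speeds; "tau": joint torques, N m; "eef_pos": TCP position; "eef_rot": TCP orientation; "contact_force": force on the tool from outside, world axes, zero at the start; "torque": the same for the moment, N m; "grip_width": finger opening in m; "grip_force": force on a finger pad.
Only numpy, scipy, OpenCV 4.12 (cv2) and the standard library are available. Lean on these libraries where they do the work, as an engineer would, in place of code of your own. Each camera call takes 0.05 s, during which the arm holds its last target. There are 200 camera calls.

## Working session

There is one attempt and no reset: what is moved stays moved. The work goes in short steps, each a Python script; the robot and the scene stay as the last script left them, time stands still between calls to the robot, and variables do not carry over. Pictures are saved under pics/ and viewed, at most 10 in all, crops included, and the job is handed in when it is done.

```bash
mkdir -p pics; python3 - <<'E'
from workcell import r,optics
import cv2,numpy as np
for n in("scene","top"):
    p,d=optics.get_image(n); np.savez(f"{n}.npz",p=p,d=d,**optics.camera_model(n))
    cv2.imwrite(f"pics/{n}.png",cv2.resize(p[:,:,::-1],(800,600),interpolation=cv2.INTER_CUBIC))
    print(optics.camera_model(n),d.min(),d.max())
print(r.read_state(), optics.camera_model("wrist"))
E
```

```text
{'K': array([[402.78925603,   0.        , 255.8829707 ],
       [  0.        , 402.78925603, 190.72669626],
       [  0.        ,   0.        ,   1.        ]]), 'R': array([[ 0.26881987,  0.96291708, -0.02294729],
       [ 0.51549331, -0.16395486, -0.8410621 ],
       [-0.81363538,  0.21426503, -0.54045163]]), 't': array([-0.19306863, -0.25283607,  1.62436028])} 0.0 3.9999893
{'K': array([[422.06073849,   0.        , 263.36641635],
       [  0.        , 422.06073849, 194.57874688],
       [  0.        ,   0.        ,   1.        ]]), 'R': array([[ 0.02465192, -0.99969505, -0.00144876],
       [-0.97864327, -0.0238369 , -0.20417922],
       [ 0.20408242,  0.00645123, -0.97893245]]), 't': array([0.03292713, 0.62660826, 1.18096196])} 0.0 2.2646887
{'time_s': 0.1, 'joint_positions': array([-1.42801448e+00,  3.42631929e-01,  1.52489678e+00, -1.07209398e-05,
        1.27543211e+00, -1.45974342e-01]), 'dq': array([-1.34356723e-03, -1.39914678e-03, -1.57804799e-03, -9.86757743e-05,
       -4.36086845e-04,  2.14362493e-04]), 'tau': array([ 1.00043701e-03, -4.34448874e+01, -2.46491486e+01, -2.
[... 199 characters left out ...]
4]), 'contact_force': array([ 0.50069112,  0.55150822, -0.31621131]), 'torque': array([0.01023872, 0.00272652, 0.04554813]), 'grip_force': 0.0, 'grip_width': 0.0859504900090587} {'K': array([[277.87196009,   0.        , 253.40097455],
       [  0.        , 277.87196009, 189.74303873],
       [  0.        ,   0.        ,   1.        ]]), 'tool_from_camera': array([[-8.74185793e-04, -9.58554069e-01, -2.84909341e-01,
         7.41173262e-02],
       [ 9.99999544e-01, -9.47332874e-04,  1.18930418e-04,
         2.13464835e-04],
       [-3.83905221e-04, -2.84909107e-01,  9.58554460e-01,
        -1.17091775e-01],
       [ 0.00000000e+00,  0.00000000e+00,  0.00000000e+00,
         1.00000000e+00]])}
```

View pics/top.png

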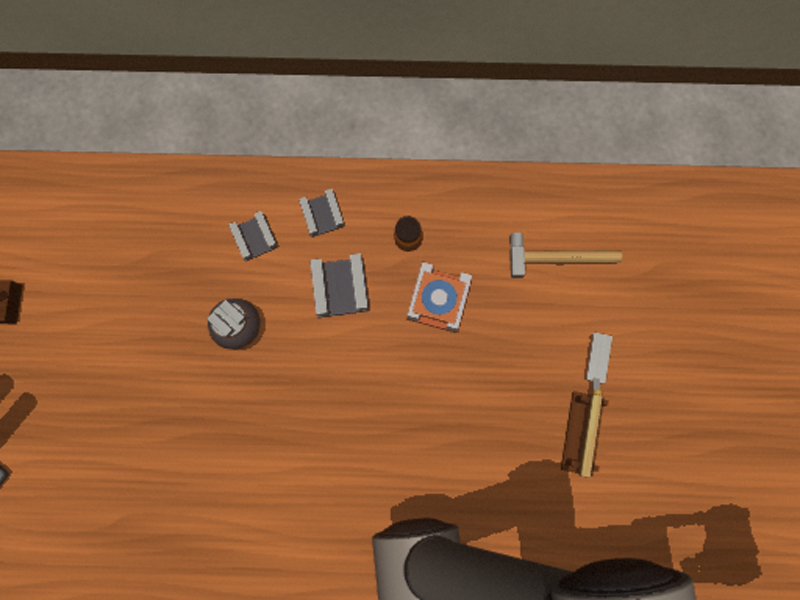

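View pics/scene.png

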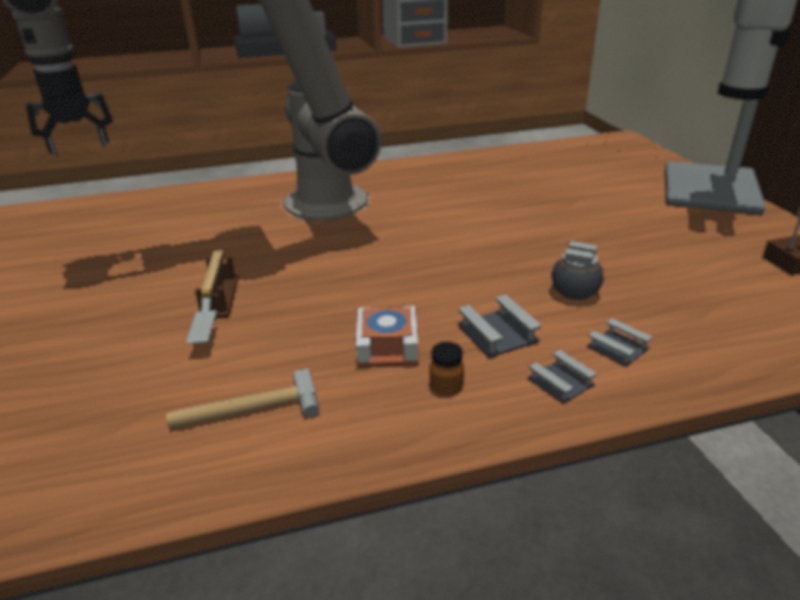

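Top view: spatula handle at (592,432) and blade at (599,357), plate on rack at (439,297), jar at (408,232), hammer at (565,257), vise at (236,322). There are three stand candidates: (340,286), (254,236) and (322,213). The one at (340,286) is clearly the largest, so it should be the 110×104 one. I'll check that by size and in a wrist crop.

```bash
cat > h.py <<'E'
import numpy as np
from scipy.spatial.transform import Rotation as Ro
def world(uv,z,K,R,t):
    """cast pixel(s) onto plane(s) z; X_cam = R X + t"""
    uv=np.atleast_2d(uv).astype(float); d=np.c_[uv,np.ones(len(uv))]@np.linalg.inv(K).T@R
    c=-R.T@t; s=(z-c[2])/d[:,2]; return c+d*s[:,None]
def wristRt(st,T):
    A=np.eye(4);A[:3,:3]=Ro.from_quat(st["eef_rot"]).as_matrix();A[:3,3]=st["eef_pos"]
    C=np.linalg.inv(A@T); return C[:3,:3],C[:3,3]
def down(yaw):  # tool z down, tool x at heading yaw
    return (Ro.from_euler('z',yaw)*Ro.from_euler('x',np.pi)).as_quat()
E
python3 - <<'E'
from h import *
a=np.load("top.npz");s=512/800
for n,uv,z in [("handle",(592,432),.065),("blade",(599,357),.035),("plate",(439,297),.051),("stand",(340,286),.01),
  ("s2",(254,236),.01),("s3",(322,213),.01),("jar",(408,232),.07),("vise",(236,322),.08),("hamhead",(517,255),.02),("hamend",(620,257),.02),
  ("barL",(312,262),.038),("barL2",(318,316),.038),("barR",(361,255),.038),("barR2",(368,310),.038)]:
    print(n,world(np.array(uv)*s,z,a["K"],a["R"],a["t"])[0].round(3))
E
```

```text
handle [ 0.396 -0.285  0.065]
blade [ 0.538 -0.311  0.035]
plate [ 0.643 -0.004  0.051]
stand [0.67  0.191 0.01 ]
s2 [0.769 0.37  0.01 ]
s3 [0.822 0.235 0.01 ]
jar [0.766 0.058 0.07 ]
vise [0.58  0.373 0.08 ]
hamhead [ 0.74  -0.159  0.02 ]
hamend [ 0.74  -0.363  0.02 ]
barL [0.71  0.245 0.038]
barL2 [0.603 0.228 0.038]
barR [0.727 0.15  0.038]
barR2 [0.617 0.132 0.038]
```

```bash
python3 - <<'E'
from workcell import r,optics
from h import *
import cv2
T=optics.camera_model("wrist")["tool_from_camera"];K=optics.camera_model("wrist")["K"]
for n,p,y in [("w2",(.60,.09,.28),0),("w1",(.42,-.285,.28),-.17)]:
    r.reach(np.array(p),down(y)); r.hold(.3); st=r.read_state()
    p,d=optics.get_image("wrist"); R,t=wristRt(st,T); np.savez(n+".npz",p=p,d=d,K=K,R=R,t=t)
    cv2.imwrite(f"pics/{n}.png",cv2.resize(p[:,:,::-1],(800,600),interpolation=cv2.INTER_CUBIC)); print(st["time_s"],st["eef_pos"])
E
```

```text
3.0333 [0.60003153 0.08963944 0.28000408]
4.9167 [ 0.42037573 -0.28455524  0.27994813]
```

View pics/w2.png

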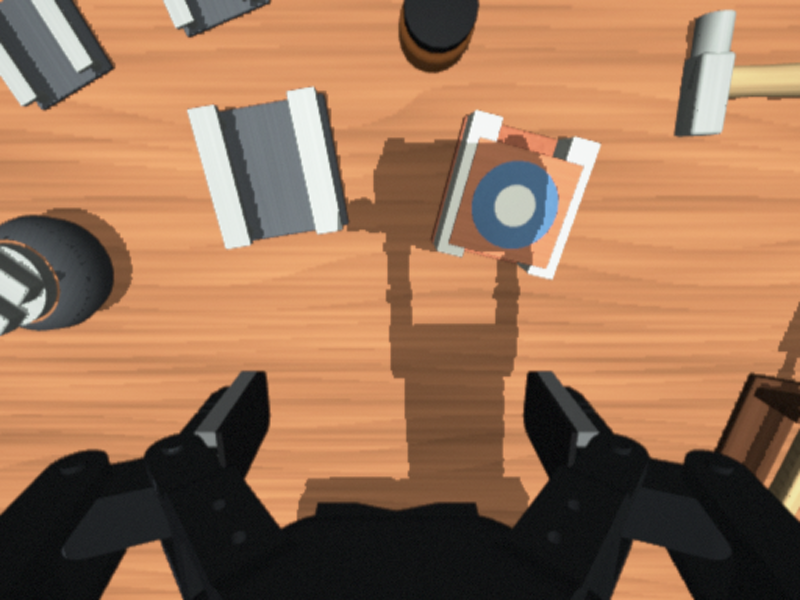

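View pics/w1.png

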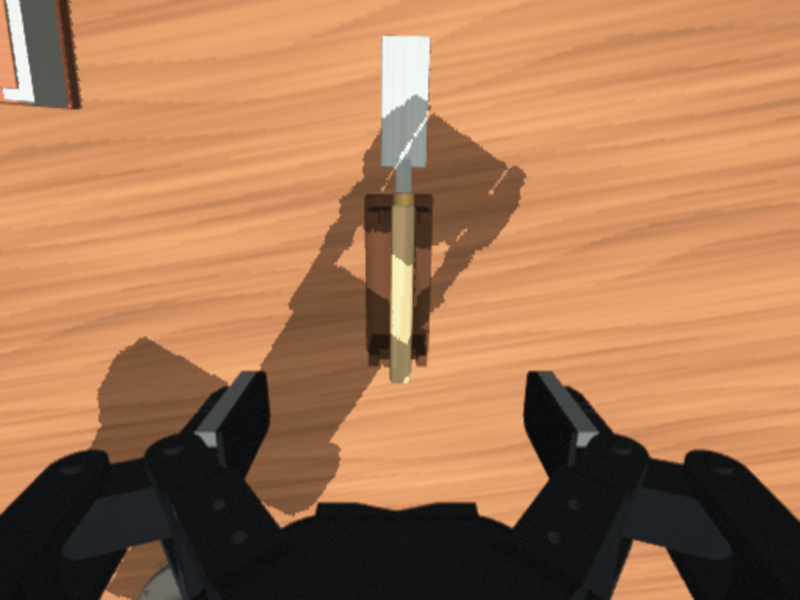

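Wrist views: the large stand is at (268,168), with its bars from about (190,105) to (340,232). The rack and plate are at (515,200), and the spatula lies along column ~403 with its blade at rows 37–166. I'll measure with depth height gates, colour masks and minAreaRect.

```bash
cat > meas.py <<'E'
from h import *
import cv2
def load(n):
    a=np.load(n+".npz"); p,d=a["p"],a["d"].astype(float); v,u=np.indices(d.shape)
    cam=np.stack([(u-a["K"][0,2])/a["K"][0,0]*d,(v-a["K"][1,2])/a["K"][1,1]*d,d],-1)
    return p,d,(cam-a["t"])@a["R"],a
def rect(m,z,a,name,big=True):
    m=m.astype(np.uint8)
    if big:
        k,l,s,_=cv2.connectedComponentsWithStats(m); m=(l==1+np.argmax(s[1:,4])).astype(np.uint8)
    v,u=np.nonzero(m); X=world(np.c_[u,v],z,a["K"],a["R"],a["t"])[:,:2]
    (cx,cy),(w,h),ang=cv2.minAreaRect((X*1000).astype(np.float32)); print(name,"c %.1f %.1f size %.1f x %.1f ang %.2f"%(cx,cy,w,h,ang)); return cx/1e3,cy/1e3,ang
E
python3 - <<'E'
from meas import *
p,d,W,a=load("w2"); S=cv2.cvtColor(p,cv2.COLOR_RGB2HSV)[:,:,1]; z=W[:,:,2]; ok=d>0
near=lambda x,y,q:(abs(W[:,:,0]-x)<q)&(abs(W[:,:,1]-y)<q)&ok
b=near(.67,.19,.09)&(z>.028)&(z<.05)&(S<60)
print("stand z",np.median(z[b]),z[b].std()); rect(b,.038,a,"stand bars all",False)
m=b.astype(np.uint8);k,l,s,c=cv2.connectedComponentsWithStats(m)
for i in range(1,k):
    if s[i,4]>300: rect(l==i,.038,a,"bar")
q=near(.643,-.004,.09)&(z>.042)&(z<.06)
print("rack z",np.percentile(z[q],[5,50,95]))
rect(q,.048,a,"rack hull")
pl=q&(S>70); pl=cv2.morphologyEx(pl.astype(np.uint8),cv2.MORPH_OPEN,np.ones((3,3)))
cx,cy,_=rect(pl,.051,a,"plate"); 
h=cv2.cvtColor(p,cv2.COLOR_RGB2HSV)[:,:,0]; bl=q&(h>95)&(h<130)&(S>70); rect(bl,.051,a,"motif")
print("plate z",np.median(z[bl]))
p,d,W,a=load("w1"); z=W[:,:,2]; ok=d>0; HS=cv2.cvtColor(p,cv2.COLOR_RGB2HSV)
near=lambda x,y,q:(abs(W[:,:,0]-x)<q)&(abs(W[:,:,1]-y)<q)&ok
hd=near(.40,-.285,.12)&(z>.0605)&(z<.075); print("handle z",np.median(z[hd]),"ends",[np.median(z[hd&(abs(W[:,:,0]-x)<.01)]) for x in(.34,.40,.45)])
rect(hd,.065,a,"handle")
bd=near(.54,-.311,.07)&(z>.025)&(z<.045)&(HS[:,:,1]<70); print("blade z",np.median(z[bd])); rect(bd,.035,a,"blade")
ba=near(.40,-.285,.12)&(z>.005)&(z<.016); rect(ba,.01,a,"base",False)
ch=near(.40,-.285,.12)&(z>.005)&(z<.0605)&(HS[:,:,2]<110);rect(ch&(z>.05),.059,a,"cheeks",False)
E
```

```text
stand z 0.037271733363025944 0.0012901508750157568
stand bars all c 671.5 191.1 size 109.2 x 100.3 ang 9.25
bar c 677.8 152.8 size 109.2 x 22.7 ang 9.23
bar c 665.5 228.8 size 109.0 x 24.0 ang 9.26
rack z [0.04663862 0.05024939 0.05181217]
rack hull c 650.9 -4.2 size 100.1 x 109.5 ang 76.03
plate c 645.9 -2.9 size 83.1 x 83.8 ang 75.33
motif c 645.2 -3.2 size 66.3 x 64.9 ang 89.92
plate z 0.05080767841018323
handle z 0.06403180316538835 ends [np.float64(0.06409488085450551), np.float64(0.0640328874046716), np.float64(0.0641335961981446)]
handle c 398.3 -285.3 size 17.8 x 155.9 ang 79.44
blade z 0.034517434718453664
blade c 532.4 -310.5 size 35.5 x 105.1 ang 79.72
base c 398.5 -282.5 size 59.6 x 148.7 ang 79.85
cheeks c 405.0 -283.8 size 48.3 x 142.7 ang 79.83
```

```bash
cat > grabview.py <<'E'
from workcell import r,optics
from meas import *
def snap(n):
    st=r.read_state(); c=optics.camera_model("wrist"); R,t=wristRt(st,c["tool_from_camera"])
    p,d=optics.get_image("wrist"); np.savez(n+".npz",p=p,d=d,K=c["K"],R=R,t=t)
    cv2.imwrite(f"pics/{n}.png",cv2.resize(p[:,:,::-1],(800,600))); return st
def toolpts(n,st):
    p,d,W,a=load(n); return p,d,(W-st["eef_pos"])@Ro.from_quat(st["eef_rot"]).as_matrix(),a
E
python3 - <<'E'
from grabview import *
y=np.radians(-10.3); q=down(y)
r.reach([.3985,-.2854,.13],q); r.move_straight([.3985,-.2854,.061],q,speed=.08)
command_gripper(.012,110); st=r.read_state(); print(st["grip_width"],st["grip_force"],st["contact_force"],st["time_s"])
r.move_straight([.3985,-.2854,.16],q,speed=.12); r.hold(.2)
st=snap("g1"); print(st["time_s"],st["contact_force"],st["torque"])
p,d,P,a=toolpts("g1",st)
m=(d>0)&(abs(P[:,:,1])<.03)&(P[:,:,2]<.045)
for x in np.arange(.03,.135,.01):
    k=m&(abs(P[:,:,0]-x)<.003)
    if k.sum()>10: print("x%.3f n%d y %.1f..%.1f z %.2f"%(x,k.sum(),*(1e3*np.percentile(P[k][:,1],[2,98])),1e3*np.median(P[k][:,2])))
E
```

```text
Traceback (most recent call last):
NameError: name 'command_gripper' is not defined
```

```bash
sed -i 's/^from workcell import r,optics/from workcell import r,optics,command_gripper/' grabview.py
python3 - <<'E'
from grabview import *
y=np.radians(-10.3); q=down(y)
command_gripper(.012,110); st=r.read_state(); print(st["grip_width"],st["grip_force"],st["contact_force"],st["time_s"])
r.move_straight([.3985,-.2854,.16],q,speed=.12); r.hold(.2)
st=snap("g1"); print(st["time_s"],st["contact_force"],st["torque"])
p,d,P,a=toolpts("g1",st)
m=(d>0)&(abs(P[:,:,1])<.03)&(P[:,:,2]<.045)
for x in np.arange(.03,.135,.01):
    k=m&(abs(P[:,:,0]-x)<.003)
    if k.sum()>10: print("x%.3f n%d y %.1f..%.1f z %.2f"%(x,k.sum(),*(1e3*np.percentile(P[k][:,1],[2,98])),1e3*np.median(P[k][:,2])))
E
```

```text
0.016587207188723013 107.50925302505493 [-0.11286918  1.09281926  5.11798709] 7.275
8.45 [-0.15538267 -0.02251357 -0.84342411] [0.00910927 0.01881225 0.0159263 ]
x0.030 n506 y -9.1..8.2 z -2.76
x0.040 n550 y -8.9..8.1 z -2.81
x0.050 n587 y -9.0..8.2 z -2.80
x0.060 n641 y -8.8..8.5 z -2.81
x0.070 n634 y -8.2..7.8 z -0.88
x0.080 n350 y -5.9..5.6 z 12.93
x0.090 n352 y -6.0..5.3 z 19.09
x0.100 n1030 y -17.5..16.9 z 26.78
x0.110 n1133 y -17.5..16.9 z 27.09
x0.120 n691 y -17.2..17.1 z 27.05
```

View pics/g1.png

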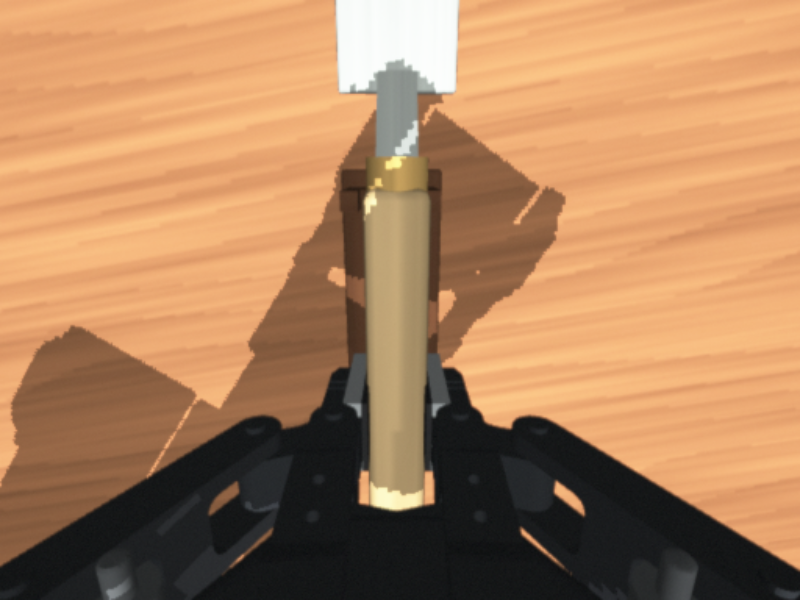

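The spatula is held level (blade z is constant along x), straight and centred between the fingers. Blade rear edge is at row 93 of the picture. Next is the insertion.

```bash
python3 - <<'E'
from grabview import *
st=r.read_state(); a=np.load("g1.npz")
e=world([[398*.64-.2+20,93*.64-.2]],st["eef_pos"][2]-.026,a["K"],a["R"],a["t"])[0]
dx=((e-st["eef_pos"])@Ro.from_quat(st["eef_rot"]).as_matrix())[0]-.097; print("dx",dx)
dx=float(np.clip(dx,-.004,.004)); np.save("dx.npy",dx)
psi=np.radians(-14.2); u=np.array([np.cos(psi),np.sin(psi)]); q=down(psi); c=np.array([.6455,-.003])
P=lambda s,z:[*(c-(s+dx)*u),z]
r.reach(P(.265,.16),q); r.move_straight(P(.265,.068),q,speed=.12)
h=r.move_straight(P(.145,.068),q,speed=.06,max_force=6)
st=r.read_state(); print(h,st["time_s"],st["eef_pos"],st["contact_force"],st["torque"])
p,_=optics.get_image("scene"); cv2.imwrite("pics/ins.png",cv2.resize(p[150:250,170:320,::-1],(750,500),interpolation=cv2.INTER_CUBIC))
E
```

```text
dx -0.0013947672334584937
False 12.875 [0.50605452 0.03228302 0.0679982 ] [ 0.33696471  0.00266266 -1.44947527] [ 0.00536381  0.06249368 -0.00091686]
```

View pics/ins.png

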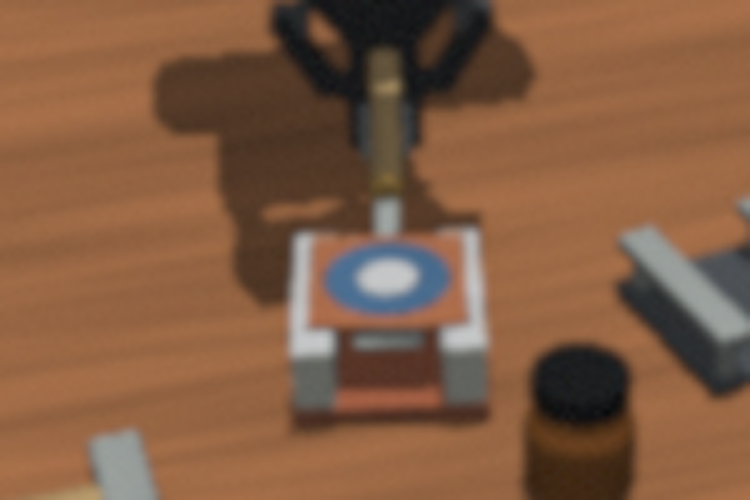

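Blade is centred in the channel, with its tip showing under the plate's far edge at (390,338). Lifting slowly.

```bash
python3 - <<'E'
from grabview import *
p0=r.read_state()["eef_pos"]
r.move_straight([*p0[:2],.080],speed=.02); st=r.read_state(); print(st["time_s"],st["contact_force"],st["torque"])
r.move_straight([*p0[:2],.135],speed=.05); r.hold(.3)
st=snap("l1"); print(st["time_s"],st["contact_force"],st["torque"])
p,d,P,a=toolpts("l1",st)
m=(d>0)&(P[:,:,2]<.05)
for x in (.04,.06):
    k=m&(abs(P[:,:,0]-x)<.003)&(abs(P[:,:,1])<.012); print("handle",x,1e3*np.median(P[k][:,2]))
k=m&(P[:,:,0]>.1)&(abs(P[:,:,1])<.05)&(P[:,:,2]<.04)&(P[:,:,2]>.01); 
S=cv2.cvtColor(p,cv2.COLOR_RGB2HSV)[:,:,1]
k=k&(S>70); X=P[k]; E=[]
for y in np.arange(-.038,.039,.004):
    s=X[abs(X[:,1]-y)<.002]
    if len(s)>5: E.append((y,s[:,0].min(),np.median(s[:,2])))
E=np.array(E); print((E*1e3).round(1)); print("edge yaw deg",np.degrees(np.polyfit(E[:,0],E[:,1],1)[0]),"roll",np.degrees(np.polyfit(E[:,0],E[:,2],1)[0]))
print("y ext",X[:,1].min(),X[:,1].max(),"x max",X[:,0].max()); A=np.c_[X,][:, :2]; print("plane",np.linalg.lstsq(np.c_[A,np.ones(len(A))],X[:,2],rcond=None)[0])
p,_=optics.get_image("scene"); cv2.imwrite("pics/lift.png",cv2.resize(p[110:250,150:340,::-1],(760,560),interpolation=cv2.INTER_CUBIC))
E
```

```text
13.675 [-0.48922206  0.28341083 -3.71744962] [ 0.11166817  0.36738712 -0.04736759]
15.225 [-0.31357242 -0.79567349 -3.93443185] [0.10692288 0.27697469 0.06836547]
handle 0.04 -2.5165216447070438
handle 0.06 -2.4669934811736476
[[-38.  101.9  24.8]
 [-34.  101.9  24.7]
 [-30.  101.9  24.7]
 [-26.  101.9  24.7]
 [-22.  102.   24.7]
 [-18.  101.7  24.6]
 [-14.  101.8  24.6]
 [-10.  101.8  24.6]
 [ -6.  101.7  24.5]
 [ -2.  101.6  24.5]
 [  2.  101.6  24.5]
 [  6.  101.5  24.6]
 [ 10.  101.5  24.5]
 [ 14.  101.5  24.6]
 [ 18.  101.6  24.6]
 [ 22.  101.5  24.6]
 [ 26.  101.4  24.7]
 [ 30.  101.4  24.7]
 [ 34.  101.5  24.8]
 [ 38.  101.3  24.7]]
edge yaw deg -0.47468997943651575 roll 0.005875141096597784
y ext -0.042725978303706405 0.042027282152042864 x max 0.12016169642944613
plane [-0.01374445  0.00038494  0.02618423]
```

View pics/lift.png

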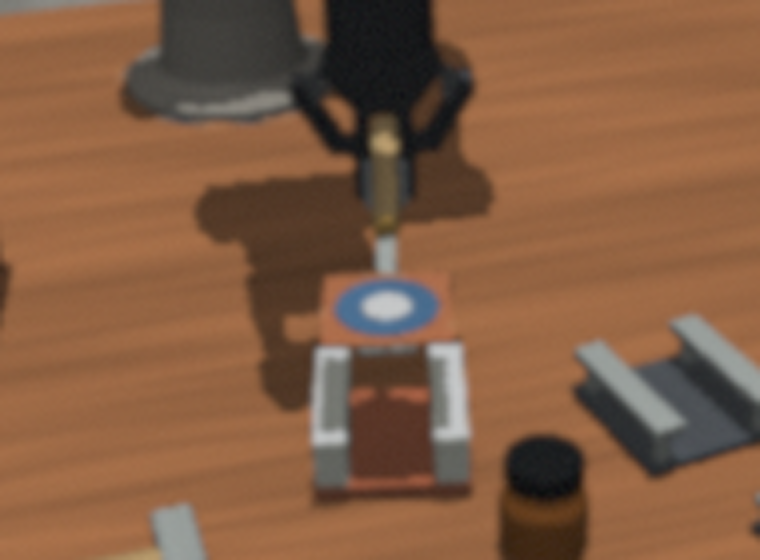

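Plate is lifted level: its near edge is 101.6 mm ahead of the TCP, yaw −0.47° to the spatula, roll 0. Carry and place.

```bash
python3 - <<'E'
from grabview import *
psi=np.radians(9.72); u=np.array([np.cos(psi),np.sin(psi)]); n=np.array([-u[1],u[0]]); q=down(psi)
c=np.array([.6715,.1911])-.0003*n; P=lambda s,z:[*(c-s*u),z]
r.move_straight(P(.1436,.135),q,speed=.07); st=r.read_state(); print(st["time_s"],st["eef_pos"])
r.move_straight(P(.1436,.072),q,speed=.06)
r.move_straight(P(.1436,.0575),q,speed=.015); r.hold(.2); st=r.read_state(); print(st["time_s"],st["eef_pos"],st["contact_force"],st["torque"])
r.move_straight(P(.27,.0575),q,speed=.06,max_force=6); st=r.read_state(); print(st["time_s"],st["eef_pos"],st["contact_force"])
r.move_straight(P(.27,.20),q,speed=.15)
r.reach([.45,.15,.28],q); r.hold(.3); st=snap("pl")
print(r.read_state()["time_s"])
p,d,W,a=load("pl"); S=cv2.cvtColor(p,cv2.COLOR_RGB2HSV)[:,:,1]; z=W[:,:,2]
near=(d>0)&(abs(W[:,:,0]-.67)<.08)&(abs(W[:,:,1]-.19)<.08)
k=near&(z>.032)&(z<.05)&(S>70); print("plate z",np.median(z[k])); rect(cv2.morphologyEx(k.astype(np.uint8),cv2.MORPH_OPEN,np.ones((3,3))),.041,a,"plate")
rect(near&(z>.03)&(z<.05),.038,a,"bars+plate")
E
```

```text
17.425 [0.5300071  0.16628091 0.13502083]
19.9417 [0.53006188 0.16654212 0.05759526] [ 0.5708589   0.67848303 -0.72947949] [-0.0076005   0.04515213  0.02393889]
22.2 [0.40563399 0.14524205 0.05748449] [ 0.0268018   0.47776852 -2.14942404]
24.1083
plate z 0.034499238411183596Traceback (most recent call last):
  File "<stdin>", line 13, in <module>
  File "meas.py", line 10, in rect
    k,l,s,_=cv2.connectedComponentsWithStats(m); m=(l==1+np.argmax(s[1:,4])).astype(np.uint8)
                                                         ~~~~~~~~~^^^^^^^^^
    return _wrapfunc(a, 'argmax', axis=axis, out=out, **kwds)
    return bound(*args, **kwds)
ValueError: attempt to get argmax of an empty sequence
```

View pics/pl.png

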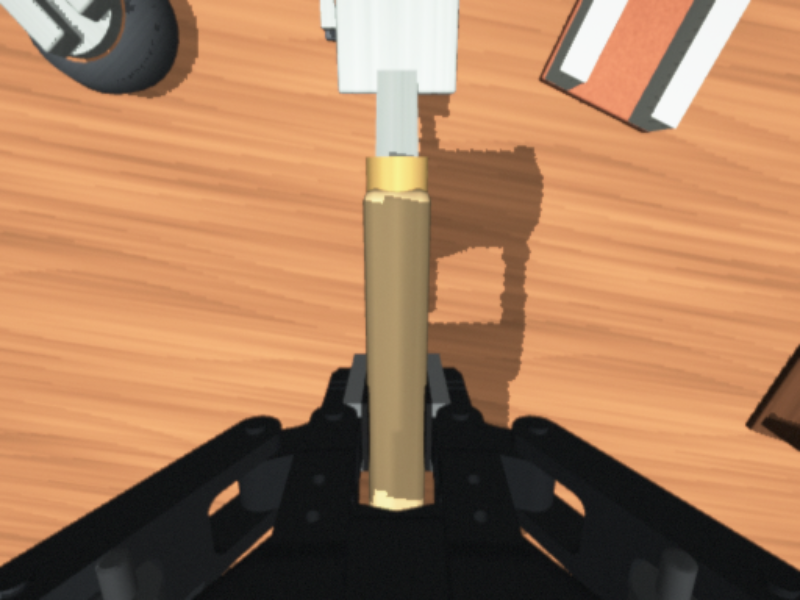

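The blade hides the stand in the wrist view. I'll check with the fixed cameras.

```bash
python3 - <<'E'
from grabview import *
ims=[]
for n in("top","scene"):
    p,d=optics.get_image(n); np.savez(n+"2.npz",p=p,d=d,**optics.camera_model(n))
    p,d,W,a=load(n+"2"); H=cv2.cvtColor(p,cv2.COLOR_RGB2HSV); S=H[:,:,1]; z=W[:,:,2]
    near=(d>0)&(abs(W[:,:,0]-.6715)<.08)&(abs(W[:,:,1]-.191)<.08)
    k=near&(z>.03)&(z<.05)
    pl=k&(S>80); print(n,"plate z",np.median(z[pl])); rect(pl,.041,a,"plate"); rect(k,.038,a,"bars+plate")
    rect(pl&(H[:,:,0]>95)&(H[:,:,0]<130),.041,a,"motif")
    v,u=np.nonzero(k); v0,u0=int(v.mean()),int(u.mean()); ims.append(cv2.resize(p[v0-40:v0+40,u0-40:u0+40,::-1],(400,400),interpolation=cv2.INTER_CUBIC))
a=load("top")
cv2.imwrite("pics/chk.png",np.hstack(ims)); 
p,d,W,a=load("top"); z=W[:,:,2]; k=(d>0)&(abs(W[:,:,0]-.6715)<.08)&(abs(W[:,:,1]-.191)<.08)&(z>.028)&(z<.05)
rect(k,.038,a,"empty stand top",False)
E
```

```text
top plate z 0.04077631718436486
plate c 670.9 190.4 size 84.1 x 83.7 ang 9.23
bars+plate c 669.4 192.0 size 110.8 x 100.2 ang 9.42
motif c 679.7 181.2 size 62.4 x 38.7 ang 39.64
scene plate z 0.04070094994727463
plate c 671.8 188.5 size 96.6 x 80.5 ang 9.04
bars+plate c 675.4 189.0 size 115.6 x 104.4 ang 9.62
motif c 673.6 188.9 size 59.5 x 53.1 ang 72.41
empty stand top c 669.2 191.9 size 110.4 x 100.2 ang 9.42
```

View pics/chk.png

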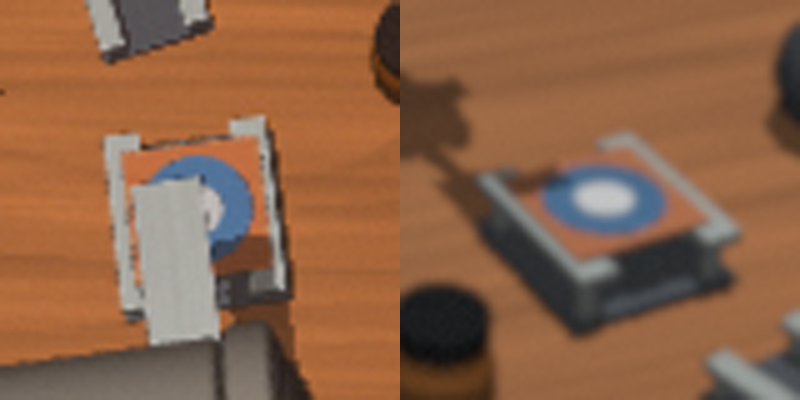

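Plate lies flat and square: by the top camera it is about 1.5 mm off the stand centre in each axis and 0.2° off in yaw. Now the spatula goes back to its rest.

```bash
python3 - <<'E'
from grabview import *
y=np.radians(-10.3); q=down(y); xy=[.3985,-.2852]
r.reach([.39,.14,.28],q); r.reach([*xy,.17],q); r.move_straight([*xy,.075],q,speed=.1)
h=r.move_straight([*xy,.0605],q,speed=.02,max_force=4); st=r.read_state(); print(h,st["time_s"],st["eef_pos"],st["contact_force"])
command_gripper(.04); r.hold(.3); command_gripper(.085)
r.move_straight([*xy,.16],q,speed=.1); r.reach([.42,-.285,.28],down(-.17)); r.hold(.3); st=snap("end"); print(st["time_s"],st["contact_force"])
p,d,W,a=load("end"); z=W[:,:,2]; HS=cv2.cvtColor(p,cv2.COLOR_RGB2HSV)
near=lambda x,y,q:(abs(W[:,:,0]-x)<q)&(abs(W[:,:,1]-y)<q)&(d>0)
hd=near(.40,-.285,.12)&(z>.0605)&(z<.075); print("handle z",[np.median(z[hd&(abs(W[:,:,0]-x)<.01)]) for x in(.34,.40,.45)])
rect(hd,.065,a,"handle")
bd=near(.54,-.311,.07)&(z>.025)&(z<.045)&(HS[:,:,1]<70); print("blade z",np.median(z[bd])); rect(bd,.035,a,"blade")
p,_=optics.get_image("top"); np.savez("top3.npz",p=p,d=_,**optics.camera_model("top"))
p,d,W,a=load("top3"); z=W[:,:,2];S=cv2.cvtColor(p,cv2.COLOR_RGB2HSV)[:,:,1]
near=(d>0)&(abs(W[:,:,0]-.6715)<.08)&(abs(W[:,:,1]-.191)<.08)&(z>.03)&(z<.05)
rect(near&(S>80),.041,a,"plate")
E
```

```text
True 28.0 [ 0.39833062 -0.2850637   0.06137824] [-0.11141794 -0.29996489  5.26049313]
31.1667 [-0.16290179  0.08608633  0.17001753]
handle z [np.float64(0.06411246875457409), np.float64(0.06412244103467077), np.float64(0.06416450409978232)]
handle c 397.6 -284.9 size 17.7 x 155.6 ang 80.00
blade z 0.034516507838118604
blade c 532.9 -309.8 size 34.9 x 103.3 ang 79.64
plate c 670.8 190.3 size 84.2 x 84.0 ang 9.45
```

View pics/end.png

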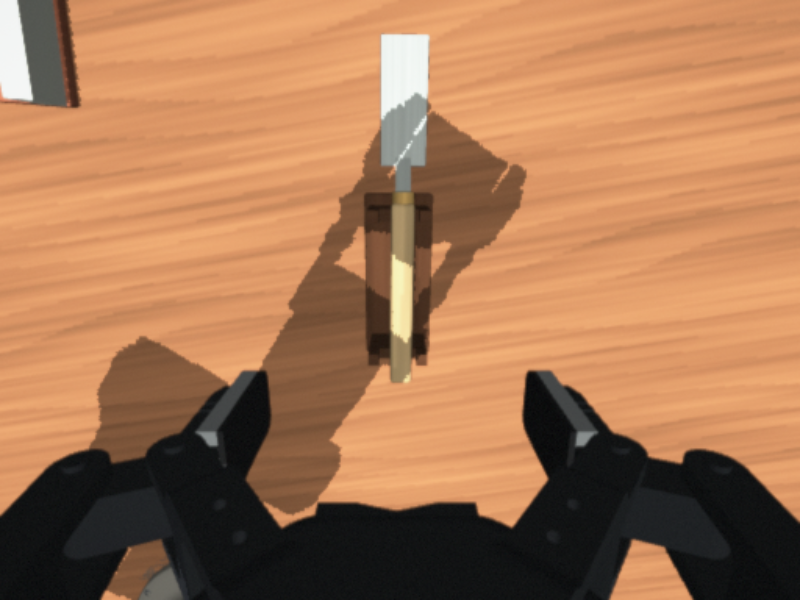

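The spatula is back in both cradles, level and pointing as at the start: handle along column ~403, blade at rows 35–165. The plate is unmoved on the stand.

```bash
python3 -c "
from workcell import r
print(r.finish_job())"
```

```text
the job is handed in; nothing more can be done
None
```

The job is handed in at about 31 s: the plate lies flat and square on the large cooling stand, about 1.5 mm off centre in x and y, the spatula is back in both cradles pointing as at the start, and the vise, jar and hammer were not touched.

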